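Set the hinge tension of a curing box and test that its lid stays up

TASK

The lid of the UV curing box drops because its hinge tension has been backed off. Tighten the black knob on the hinge block (clockwise) until it is snug, just enough for the lid to stay up and no harder; then lift the lid about half open by its handle, let go and watch for a few seconds that it stays there by itself (if it sinks, tighten a little more and test again), and finally close it fully. Do not force the lid, and leave everything else on the bench where it is.

Things in the scene. Friction and masses are not known exactly. Their poses are not given: they have to be found in the camera images.
- cure_box: the UV curing box, fixed to the bench: a white open tub 220 mm deep (its x), 180 wide (its y), 90 tall, black control strip on its front, a grey print on the turntable inside. Origin: centre of its underside; x points from its front (handle side) to its rear (hinge side), y to its left seen from the front, z up. Hinge axis along y at x = 118, z = 90 mm, behind the rear wall.
- lid: the box's lid: a shallow amber see-through hood 224 mm deep, 184 wide, 30 tall. Origin: on the hinge axis, middle of its width; shut, its axes are the box's axes and it reaches from x = -6 to -230 mm. It turns about its y axis: tilt of its z axis from vertical = opening angle, 0 = shut on the tub, 1.35 rad = its stop, half open = about 0.68 rad (39 degrees).
- lid_handle (a point): middle of the lid's steel bar handle: a round bar 10 mm thick, 100 mm long, parallel to the hinge (lid's y), on two legs, 33 mm clear in front of the lid's front wall. In the lid's frame at x = -268, z = +14 mm, so it moves on an arc of 268 mm radius about the hinge; shut, it is 104 mm above the bench. The bar can turn between gripping fingers.
- lid_hinge (a point): middle of the hinge axis (moves with the box only). The lid weighs 0.24 to 0.42 kg: lifting it takes 1 to 2 N at the handle while the hinge is slack, 2 to 3 N more once snug; pushing it shut then takes up to 3 N. 15 N of grip on the bar is plenty. Slack, it drops shut as soon as it is let go; not quite tight enough, it sinks slowly; tight, it stays at any angle, also a little short of shut.
- hinge_block: the hinge's aluminium clamp block with the tension knob on top, fixed at the rear left corner of the box, beside the lid: 48 x 50 mm, 110 mm tall. Origin: under its centre at bench height. The lid's axle runs through it; the knob's screw presses a pad inside it down on the axle.
- knob_grip (a point): fixed point on the tension knob's axis at the height to grip, 150 mm above the bench. Round black fluted knob with an orange dot, 44 mm across, 28 mm tall (134 to 162 mm above the bench; the shut lid's top is at 120 mm), axis vertical. Grip it across its diameter from above, at any angle. Clockwise seen from above tightens; it stays where it is left.
- clamp (a point): point on the axle inside the clamp block, below the knob. The knob is backed off by a different amount each time: it first runs against its own thread friction, about 0.30 N m, for 0.1 to 0.85 rad until the pad touches the axle; from there the torque needed to turn it climbs by about 0.5 N m per rad. At rest its thread friction can hold it against up to 0.30 N m either way. Gripping fingers may slip on it by a few hundredths of a rad.
- clamp_top (a point): point on top of the clamp block, under the knob. How tight: the lid begins to hold half open at 0.35 to 0.43 N m at the turning knob (0.13 to 0.28 rad past the pad's first touch, a heavier lid later); about 0.47 N m (0.35 rad past it, 28 N on the axle) is snug; from about 0.57 N m (0.55 rad past it) it is overtightened and moving the lid then scores the axle.
- solder_spool: reel of solder wire, silver, 58 mm across, 46 mm tall, standing on its flange. A bystander: leave it where it is. Origin: centre of its underside.
- flux_jar: amber glass jar with a black cap, 52 mm across, 85 mm tall. A bystander: leave it where it is. Origin: centre of its underside.
- iron_stand: blue soldering-iron stand with a yellow sponge, 130 x 80 mm, about 75 mm tall. A bystander: leave it where it is. Origin: centre of its underside.
- screwdriver: screwdriver with an orange handle, 170 mm long, lying on the bench. A bystander: leave it where it is. Origin: on its underside, near the middle of its length.
- parts_tray: open grey tray with two bays, 140 x 100 x 32 mm. A bystander: leave it where it is. Origin: centre of its underside.

How it is judged:
On the way:
1. the lid, lifted about half open (0.5 to 0.95 rad) and let go, stays there by its hinge alone for 2 s, not touched by the robot (angle between lid's own z axis and vertical between 0.5 and 0.95 rad and angular speed of lid below 0.04 rad/s and contact force between each of the fingers, the arm and lid below 0.1 N and contact force between hinge_block and lid above 8 N), for 2 s.
At the end, for the whole second after the job is handed in: The lid is shut (within 0.03 rad, 8 mm at the handle) and at rest, and the hinge is still clamped (more than 8 N of clamp force) (angle between lid's own z axis and vertical below 0.03 rad and angular speed of lid below 0.03 rad/s and contact force between hinge_block and lid above 8 N); the robot touches nothing.
It fails at once if the knob is overtightened: the force of the clamp block on the lid's axle, pressure and drag together, passes 65 N (contact force between hinge_block and lid above 65 N).
It fails at once if the lid is forced: the fingers squeeze and push it with more than 80 N in all, or the arm with more than 25 N (contact force between the fingers and lid above 80 N or contact force between the arm and lid above 25 N).
It fails at once if a bystander is moved by more than 25 mm (distance of any of solder_spool, flux_jar, iron_stand, screwdriver, parts_tray from where it was at the start of the episode above 0.025 m).
It also fails if it takes over 67 s, if anything falls off the work surface, if the arm or the gripper's body presses on something with over 40 N, if the wrist force passes 120 N, or if a joint passes its speed limit or range.

ROBOT

A 7-joint arm with a two-finger parallel gripper is mounted at the origin on the work surface. World frame = base frame: x ahead of the robot, y to its left, z up, the work surface at z = 0. Lengths are in m, angles in rad, forces in N, time in s.
With the tool pointing down it reaches from about 0.425 to 0.925 m from the base axis. Payload 6.8 kg.
Tool frame: the origin (TCP) lies at the very end of the fingers, on their centre line; the grasp point (between the pads) lies 19 mm behind it; z points along the fingers, y is the direction in which the jaws open and shut (so a half turn about z gives the same grasp; the last joint's range is limited). The gripper opens to 88 mm and grips with 3 to 60 N. Pads are 20 mm wide; open, the fingers measure 115 mm over their backs; the gripper's body (75 mm by 178 mm) begins 61 mm behind the grasp point.
Start: joints at [-0.108, 0.477, 0.022, 1.555, -0.011, 1.109, -0.083], TCP at [0.675, 0, 0.223] pointing down, gripper open.
Joint ranges: [-2.96, 2.96], [-0.34, 2.1], [-1.41, 1.46], [0.24, 2.44], [-1.37, 4.51], [0.17, 1.92], [-2.96, 2.96]. Speed limits (rad/s): [2.39, 2.39, 3.14, 3.14, 3.14, 3.14, 3.14].

INTERFACE

Orientations are given as [roll, pitch, yaw] about the fixed x, y, z axes, in that order (R = Rz(yaw) Ry(pitch) Rx(roll)).
In Python, from station import status, eyes, job gives the robot as it stands.
- The arm moves only by the tool apply_moves, never from a script. Its argument "deltas" is a list of rows, each a list of 6 numbers: the shift along the tool's x, y, z in mm, then the turn, a rotation vector about the tool's x, y, z in rad. In form: [[tx, ty, tz, wx, wy, wz], ...]. A call has 1 to 20 rows; each row is the pose to reach, as a shift and turn from the pose commanded when the call began, along the tool's axes at that moment; what a row does not reach only later rows make up. A row lasts 1/12 s, in which the tool goes at most 41.7 mm and 7.16 degrees, less where a joint would pass 70% of its speed; a pose out of reach is approached as far as the arm can. A call with a gripper value outside its range is refused whole. "jaw" is the opening, from 0 (shut) to 1 (fully open), set as the call begins (left out, the last holds). The fingers move at their own pace and stop on an object; the grip force is fixed at half the most. Time passes only in rows, so rows that repeat a pose let the fingers close. It gives the time, the measured TCP pose, the force and the opening at its end, in the units of the state.
- status.read_state(): the state, without advancing time (a new reading comes with each control period).
- eyes.capture(name): name is "scene" or "side" or "wrist"; returns (picture, depth): 480x640x3 uint8, red, green, blue; 480x640 float32, m along the optical axis (not along the pixel's ray), 0 where there is no reading.
- eyes.calibration(name): a dict with "fov_y" (degrees; the focal length in pixels is half the picture's height over the tangent of half this angle, whatever the lens; pixels are square), "cx", "cy" (the principal point, pixels), "extrinsics" (4x4, takes a point from camera to world coordinates). Camera axes: x right, y down, z forward; pixel columns grow to the right and rows downward; lengths in m; the calibration is good to about 2 mm. The wrist camera is an equidistant fisheye: a pixel r from the principal point sees the ray r / f radians off the axis. A picture is of the moment at which its call begins: read the wrist's pose just before it. calibration takes no time and is no camera call; for the wrist camera it gives the pose at the moment of the call.
- job.hand_in(): hands the job in, once; it reports no verdict.
The state is a dict: "t": time; "joint_pos": joint angles; "joint_vel": joint speeds; "effort": joint torques, N m; "tcp_pos": TCP position; "ee_rot": TCP orientation; "ft_force": force on the tool from outside, world axes, zero at the start; "torque": the same for the moment, N m; "grip_width": finger opening in m.
Only numpy, scipy, OpenCV 4.12 (cv2) and the standard library are available. Lean on these libraries where they do the work, as an engineer would, in place of code of your own. Each camera call takes 0.05 s, during which the arm holds its last target.

## Working session

There is one attempt and no reset: what is moved stays moved. The work goes in short steps, Python scripts to look and compute and a tool call to move; the robot and the scene stay as the last step left them, time stands still between calls to the robot, and variables do not carry over. Pictures are saved under pics/ and viewed, and the job is handed in when it is done.

Besides the shell and the picture viewer there is one more tool, called after ">>>" as name(argument=value, ...) on one line, values as JSON. apply_moves: Moves the arm, as the interface text tells. Its arguments: {"type":"object","properties":{"deltas":{"type":"array"},"jaw":{"type":"number"}},"required":["deltas"]}

```bash
mkdir -p pics; ls
python3 - <<'E'
from station import status, eyes, job
import cv2
print(status.read_state())
for n in ("scene","side"):
    p,d=eyes.capture(n); cv2.imwrite(f"pics/{n}0.png",p[:,:,::-1])
    import numpy as np; np.save(f"pics/{n}0.npy",d); c=eyes.calibration(n);print(n,c); np.save(f"pics/{n}0_rgb.npy",p)
E
```

```text
pics
{'t': 0.0, 'joint_pos': array([-0.10807969,  0.47775865,  0.02237634,  1.55643036, -0.01149889,
        1.10929301, -0.08311108]), 'joint_vel': array([-0.0007968 ,  0.00198767,  0.00260411, -0.00071566, -0.0001767 ,
        0.00040978,  0.0010936 ]), 'effort': array([-1.31144458e-03, -5.82851672e+01,  1.53386436e+00, -2.72606850e+01,
       -5.43364382e-02,  1.69422745e-02,  2.21527275e-04]), 'tcp_pos': array([ 6.74408917e-01, -5.15343098e-05,  2.21719132e-01]), 'ee_rot': array([-3.13983809e+00,  1.47053680e-04,  1.57075487e+00]), 'ft_force': array([ 0.27142696,  0.61315054, -1.20874377]), 'torque': array([0.08055808, 0.02705558, 0.00785098]), 'grip_width': 0.08746252094773338}
scene {'fov_y': 54.378782355762674, 'cx': 318.4705266334992, 'cy': 242.23060712944076, 'extrinsics': array([[ 0.6859941 ,  0.46196655, -0.56213788,  1.28738752],
       [ 0.72757157, -0.42788936,  0.53623717, -0.70610365],
       [ 0.00719081, -0.77685108, -0.62964331,  0.89891066],
       [ 0.        ,  0.        ,  0.        ,  1.        ]])}
side {'fov_y': 53.38318758112304, 'cx': 319.67008908560075, 'cy': 237.7310920134995, 'extrinsics': array([[-9.58013106e-01, -2.07685617e-01,  1.97680482e-01,
         3.75684057e-01],
       [-2.86722881e-01,  6.91669148e-01, -6.62860302e-01,
         6.62709181e-01],
       [ 9.37059985e-04, -6.91708374e-01, -7.22176327e-01,
         8.65279701e-01],
       [ 0.00000000e+00,  0.00000000e+00,  0.00000000e+00,
         1.00000000e+00]])}
```

View pics/scene0.png

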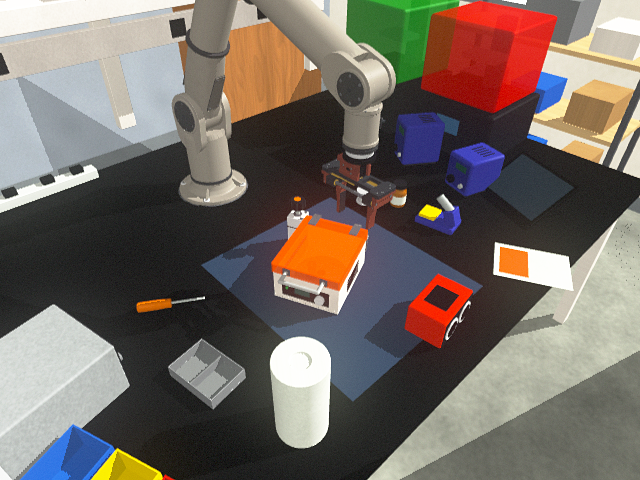

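View pics/side0.png

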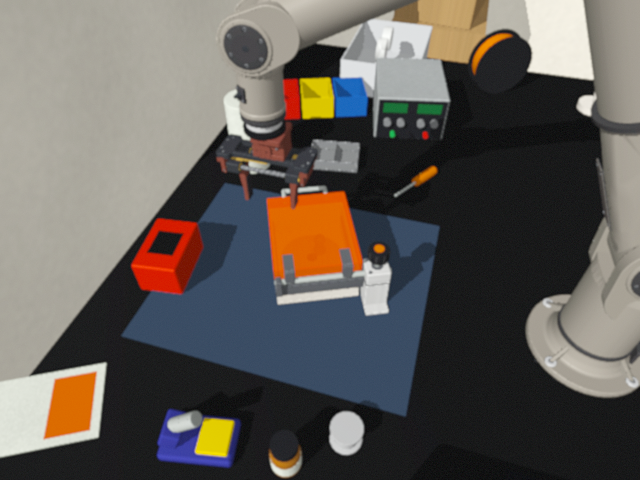

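```bash
cat > h.py <<'E'
import numpy as np, cv2
from station import status, eyes, job
def world(d,c):
    H,W=d.shape; f=H/2/np.tan(np.radians(c['fov_y']/2))
    u,v=np.meshgrid(np.arange(W),np.arange(H))
    P=np.stack([(u-c['cx'])/f*d,(v-c['cy'])/f*d,d],-1)
    T=c['extrinsics']; return P@T[:3,:3].T+T[:3,3]
def proj(X,c,H=480):
    f=H/2/np.tan(np.radians(c['fov_y']/2)); T=np.linalg.inv(c['extrinsics'])
    p=T[:3,:3]@np.asarray(X)+T[:3,3]; return p[0]/p[2]*f+c['cx'],p[1]/p[2]*f+c['cy']
E
python3 - <<'E'
from h import *
box={'scene':(250,180,380,320),'side':(250,180,400,320)}
for n in ('scene','side'):
    d=np.load(f'pics/{n}0.npy');p=np.load(f'pics/{n}0_rgb.npy');W=world(d,eyes.calibration(n))
    u0,v0,u1,v1=box[n]; m=np.zeros(d.shape,bool);m[v0:v1,u0:u1]=1; m&=d>0
    hsv=cv2.cvtColor(p,cv2.COLOR_RGB2HSV)
    org=m&(hsv[...,0]<20)&(hsv[...,1]>150)&(hsv[...,2]>120)
    L=W[org&(abs(W[...,2]-.12)<.006)]; print(n,'lid',len(L),L.mean(0) if len(L) else 0)
    r=cv2.minAreaRect(L[:,:2].astype(np.float32)*1000);print(r)
    # knob
    K=W[m&(W[...,2]>.135)&(W[...,2]<.175)]; print('high',len(K),K.min(0),K.max(0),np.median(K,0))
    T=m&(abs(W[...,2]-.162)<.005); 
    vv,uu=np.where(T); print('knobtop px',uu.min(),uu.max(),vv.min(),vv.max()); X=W[T];print(X.mean(0),X.min(0),X.max(0))
    s=cv2.resize(p[v0:v1,u0:u1],None,fx=4,fy=4,interpolation=cv2.INTER_CUBIC); cv2.imwrite(f'pics/{n}crop.png',s[:,:,::-1])
E
```

```text
scene lid 3844 [ 0.61504271 -0.05783138  0.11953334]
((606.37109375, -45.85186767578125), (185.97267150878906, 233.35302734375), 24.560598373413086)
high 217 [ 0.42595851 -0.01527825  0.13567219] [0.47172418 0.03149324 0.16583406] [0.45575079 0.00283587 0.15837145]
knobtop px 290 305 196 205
[0.45008675 0.00795775 0.16125988] [ 0.42595851 -0.01203874  0.1570717 ] [0.46975293 0.03149324 0.16583406]
side lid 5735 [ 0.60403528 -0.03859675  0.12038588]
((606.5720825195312, -45.80867004394531), (184.61306762695312, 229.47616577148438), 24.5194034576416)
high 456 [ 0.42399751 -0.01307573  0.13519088] [0.46955726 0.03553271 0.16617496] [0.44601226 0.02043255 0.16122017]
knobtop px 368 389 241 258
[0.4465329  0.01420887 0.1620751 ] [ 0.42501356 -0.01307573  0.15703421] [0.46933101 0.03380218 0.16617496]
```

Run:
```python
from h import *
p,d=eyes.capture('wrist');print(eyes.calibration('wrist')); cv2.imwrite('pics/wrist0.png',p[:,:,::-1]);np.save('pics/wrist0.npy',d)
```

```text
{'fov_y': 65.70646984690485, 'cx': 318.5434908729222, 'cy': 237.60914988337208, 'extrinsics': array([[ 9.99999028e-01,  9.17258398e-04, -1.04978378e-03,
         6.74269389e-01],
       [ 6.14047195e-04, -9.65873337e-01, -2.59014130e-01,
         7.01346014e-02],
       [-1.25154105e-03,  2.59013234e-01, -9.65872962e-01,
         3.83440580e-01],
       [ 0.00000000e+00,  0.00000000e+00,  0.00000000e+00,
         1.00000000e+00]])}
```

View pics/sidecrop.png

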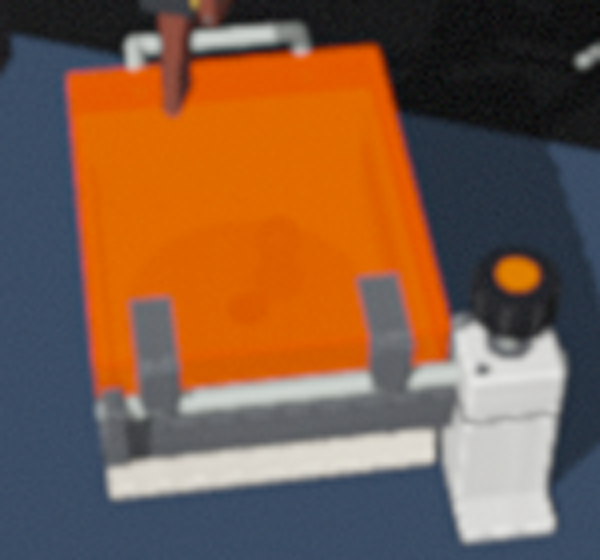

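View pics/wrist0.png

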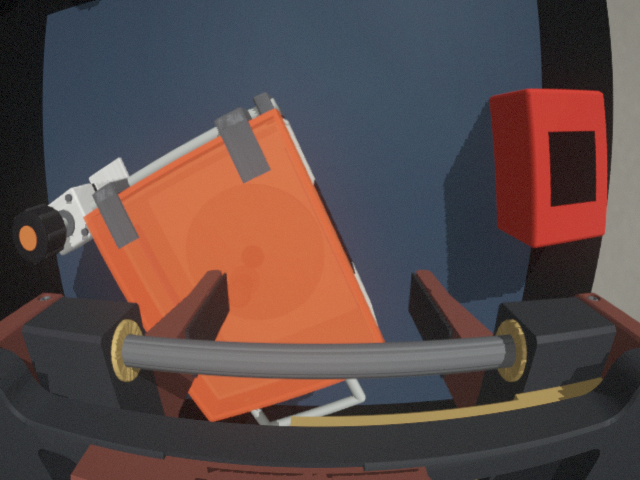

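>>> apply_moves(deltas=[[2,-30,0,0,0,0],[4,-60,0,0,0,0],[6,-90,0,0,0,0],[8,-120,0,0,0,0],[10,-150,0,0,0,0],[12,-180,0,0,0,0],[12.5,-210,0,0,0,0],[12.5,-227.5,0,0,0,0],[12.5,-227.5,0,0,0,0],[12.5,-227.5,0,0,0,0]], jaw=1)

```text
t: 0.98
tcp_pos: [0.4474, 0.0125, 0.223]
ee_rot: [3.141, -0.0, 1.571]
ft_force: [0.6, 0.3, 0.1]
grip_width: 0.0881
```

Run:
```python
from h import *
s=status.read_state();print(s['t'],s['tcp_pos'],s['ee_rot'],s['joint_pos'],s['torque'],s['ft_force'])
c=eyes.calibration('wrist');p,d=eyes.capture('wrist'); cv2.imwrite('pics/wrist1.png',p[:,:,::-1])
p,d=eyes.capture('side');cv2.imwrite('pics/side1.png',p[:,:,::-1])
# check bar: points from scene t0 near predicted handle
for n in ('scene','side'):
    d0=np.load(f'pics/{n}0.npy') if n=='scene' else d
    W=world(d0,eyes.calibration(n)); X=W[(d0>0)&(np.hypot(W[...,0]-.6687,W[...,1]+.1823)<.07)&(W[...,2]>.085)&(W[...,2]<.115)]
    xb=np.array([-.415,.91]);yb=np.array([-.91,-.415]);q=(X[:,:2]-[.5575,.0616])
    a=q@xb;b=q@yb;k=a<-.25
    print(n,k.sum(),np.percentile(a[k],[5,50,95]),b[k].min(),b[k].max(),np.percentile(X[k,2],[5,50,95]))
```

```text
0.9833 [0.44742603 0.01247757 0.22296503] [ 3.14065852e+00 -7.99137949e-05  1.57097172e+00] [-0.149352    0.09970981 -0.01938001  2.07287458  0.00243612  0.96809394
 -0.16983954] [-0.02542701 -0.03152091  0.03509734] [0.55024008 0.28488145 0.13452662]
scene 215 [-0.2745749  -0.27067112 -0.25509982] -0.05479060380754057 0.05472673870971399 [0.10181709 0.10697548 0.11024777]
side 192 [-0.2697769  -0.26447461 -0.25375183] -0.05559783338169473 0.053364152621855926 [0.1023546  0.10768576 0.11070053]
```

View pics/wrist1.png

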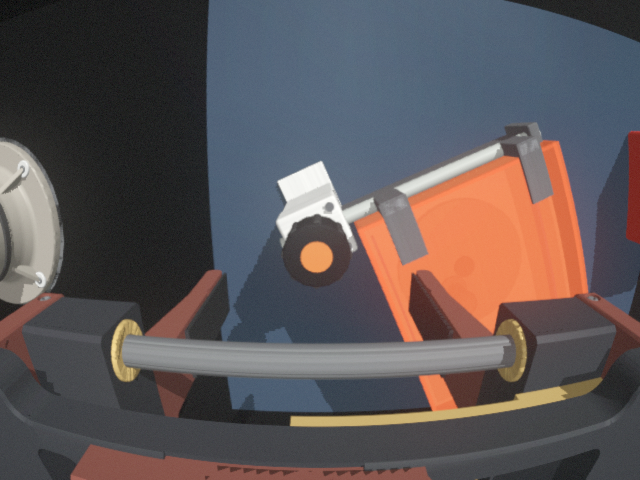

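The wrist picture shows the knob at (317,257), centred between the fingers, and the handle position agrees in both fixed cameras. I'll descend and grip the knob.

>>> apply_moves(deltas=[[0,0,25,0,0,0],[0,0,50,0,0,0],[0,0,75,0,0,0],[0,0,88,0,0,0],[0,0,92,0,0,0],[0,0,92,0,0,0],[0,0,92,0,0,0]])

```text
t: 1.67
tcp_pos: [0.4486, 0.0126, 0.131]
ee_rot: [3.141, -0.0, 1.571]
ft_force: [-0.1, -0.8, -0.4]
grip_width: 0.0877
```

>>> apply_moves(deltas=[[0,0,0,0,0,0],[0,0,0,0,0,0],[0,0,0,0,0,0],[0,0,0,0,0,0],[0,0,0,0,0,0],[0,0,0,0,0,0],[0,0,0,0,0,0]], jaw=0)

```text
t: 2.25
tcp_pos: [0.4466, 0.0125, 0.1306]
ee_rot: [-3.14, 0.0, 1.571]
ft_force: [-11.9, 0.6, 9.4]
grip_width: 0.045
```

```bash
cat > st.py <<'E'
from h import *
np.set_printoptions(precision=4,suppress=True)
s=status.read_state();print('t',s['t'],'tcp',s['tcp_pos'],s['ee_rot'],'q7',s['joint_pos'][6],'tau',s['torque'],'e7',s['effort'][6],'F',s['ft_force'],s['grip_width'])
E
python3 st.py
```

```text
t 2.25 tcp [0.4466 0.0125 0.1306] [-3.1396  0.0001  1.5707] q7 -0.1748409757456051 tau [ 0.2287  2.5413 -0.0178] e7 0.04234725027345121 F [-11.9393   0.6113   9.3764] 0.044958670542631134
```

>>> apply_moves(deltas=[[0,-1,0,0,0,0],[0,-1,0,0,0,0],[0,-1,0,0,0,0]])

```text
t: 2.5
tcp_pos: [0.4461, 0.0125, 0.1306]
ee_rot: [-3.141, 0.0, 1.571]
ft_force: [-1.8, 0.4, 1.3]
grip_width: 0.0439
```

```bash
python3 st.py
```

```text
t 2.5 tcp [0.4461 0.0125 0.1306] [-3.1407  0.0001  1.5707] q7 -0.17527596496335074 tau [ 0.0227  0.5825 -0.0356] e7 0.006436930998461321 F [-1.7669  0.3506  1.2759] 0.04391702756301909
```

>>> apply_moves(deltas=[[0,0,0,0,0,0.02],[0,0,0,0,0,0.04],[0,0,0,0,0,0.06],[0,0,0,0,0,0.08]])

```text
t: 2.83
tcp_pos: [0.4462, 0.0125, 0.1306]
ee_rot: [-3.141, 0.0, 1.489]
ft_force: [-2.5, -0.2, 2.0]
grip_width: 0.0436
```

```bash
python3 st.py
```

```text
t 2.8333 tcp [0.4462 0.0125 0.1306] [-3.1409  0.0002  1.489 ] q7 -0.2525475024648247 tau [-0.0283  0.7327  0.2659] e7 0.013320522266440094 F [-2.4754 -0.1862  2.0466] 0.04358414348049645
```

>>> apply_moves(deltas=[[0,0,0,0,0,0.02],[0,0,0,0,0,0.04],[0,0,0,0,0,0.06],[0,0,0,0,0,0.08]])

```text
t: 3.17
tcp_pos: [0.4463, 0.0124, 0.1306]
ee_rot: [-3.141, 0.0, 1.409]
ft_force: [-2.6, -0.3, 1.6]
grip_width: 0.0438
```

```bash
python3 st.py
```

```text
t 3.1667 tcp [0.4463 0.0124 0.1306] [-3.1412  0.0002  1.4088] q7 -0.3279655777961508 tau [-0.0974  0.7998  0.3332] e7 0.010937307961285114 F [-2.5581 -0.307   1.6125] 0.04378262771138031
```

>>> apply_moves(deltas=[[0,0,0,0,0,0.02],[0,0,0,0,0,0.04],[0,0,0,0,0,0.06],[0,0,0,0,0,0.08]])

```text
t: 3.5
tcp_pos: [0.4465, 0.0124, 0.1306]
ee_rot: [-3.142, 0.0, 1.329]
ft_force: [-2.7, -0.9, 0.9]
grip_width: 0.0431
```

```bash
python3 st.py
```

```text
t 3.5 tcp [0.4465 0.0124 0.1306] [-3.1415  0.0001  1.3288] q7 -0.40331551871031207 tau [-0.1294  0.7428  0.2795] e7 0.010138948273379356 F [-2.6721 -0.9416  0.89  ] 0.043096049818576614
```

>>> apply_moves(deltas=[[0,0,0,0,0,0.02],[0,0,0,0,0,0.04],[0,0,0,0,0,0.06],[0,0,0,0,0,0.08]])

```text
t: 3.83
tcp_pos: [0.4466, 0.0124, 0.1306]
ee_rot: [3.141, 0.0, 1.249]
ft_force: [-1.1, -0.1, -1.1]
grip_width: 0.0436
```

```bash
python3 st.py
```

```text
t 3.8333 tcp [0.4466 0.0124 0.1306] [3.1414 0.     1.2487] q7 -0.47872914466661254 tau [-0.1853  0.5596  0.3062] e7 0.008650003583170474 F [-1.0613 -0.1497 -1.1351] 0.04355396047879401
```

>>> apply_moves(deltas=[[0,0,0,0,0,0.02],[0,0,0,0,0,0.04],[0,0,0,0,0,0.06],[0,0,0,0,0,0.08]])

```text
t: 4.17
tcp_pos: [0.4467, 0.0124, 0.1306]
ee_rot: [3.141, -0.0, 1.169]
ft_force: [0.1, -0.9, -3.2]
grip_width: 0.0435
```

```bash
python3 st.py
```

```text
t 4.1667 tcp [0.4467 0.0124 0.1306] [ 3.1413 -0.      1.1687] q7 -0.5540397020030682 tau [-0.3769  0.2622  0.3362] e7 -0.004456764436326921 F [ 0.0763 -0.9256 -3.2132] 0.043454214492704105
```

>>> apply_moves(deltas=[[0,0,0,0,0,0.02],[0,0,0,0,0,0.04]])

```text
t: 4.33
tcp_pos: [0.4467, 0.0123, 0.1306]
ee_rot: [3.141, -0.0, 1.129]
ft_force: [0.6, -2.5, -4.3]
grip_width: 0.0434
```

```bash
python3 st.py
```

```text
t 4.3333 tcp [0.4467 0.0123 0.1306] [ 3.1411 -0.      1.1287] q7 -0.5917217928813729 tau [-0.3671  0.1354  0.3105] e7 -0.02173007174860686 F [ 0.5896 -2.5271 -4.3437] 0.04342453852140289
```

>>> apply_moves(deltas=[[0,0,0,0,0,0.02],[0,0,0,0,0,0.04]])

```text
t: 4.5
tcp_pos: [0.4468, 0.0124, 0.1306]
ee_rot: [3.141, -0.0, 1.089]
ft_force: [2.1, -3.5, -4.7]
grip_width: 0.0433
```

```bash
python3 st.py
```

```text
t 4.5 tcp [0.4468 0.0124 0.1306] [ 3.141  -0.0001  1.0888] q7 -0.6293861839479267 tau [-0.4835 -0.0634  0.3314] e7 -0.04235300235450268 F [ 2.0831 -3.5169 -4.7319] 0.04332104393722406
```

>>> apply_moves(deltas=[[0,0,0,0,0,0.02],[0,0,0,0,0,0.04]])

```text
t: 4.67
tcp_pos: [0.4468, 0.0123, 0.1306]
ee_rot: [3.141, -0.0, 1.049]
ft_force: [2.2, -3.1, -6.8]
grip_width: 0.0437
```

```bash
python3 st.py
```

```text
t 4.6667 tcp [0.4468 0.0123 0.1306] [ 3.1409 -0.0002  1.0487] q7 -0.6670421679813721 tau [-0.5608 -0.2278  0.4527] e7 -0.06538563407957554 F [ 2.1519 -3.1075 -6.8306] 0.04371820657245109
```

>>> apply_moves(deltas=[[0,0,0,0,0,0.02]])

```text
t: 4.75
tcp_pos: [0.4468, 0.0123, 0.1306]
ee_rot: [3.141, -0.0, 1.029]
ft_force: [2.6, -3.3, -6.6]
grip_width: 0.0436
```

```bash
python3 st.py
```

```text
t 4.75 tcp [0.4468 0.0123 0.1306] [ 3.1409 -0.0002  1.0288] q7 -0.6858348616495192 tau [-0.6606 -0.353   0.3892] e7 -0.07760927081108093 F [ 2.6262 -3.2536 -6.6077] 0.04356171539721117
```

>>> apply_moves(deltas=[[0,0,0,0,0,0.02]])

```text
t: 4.83
tcp_pos: [0.4469, 0.0123, 0.1306]
ee_rot: [3.141, -0.0, 1.009]
ft_force: [2.8, -2.6, -7.4]
grip_width: 0.0432
```

```bash
python3 st.py
```

```text
t 4.8333 tcp [0.4469 0.0123 0.1306] [ 3.1409 -0.0002  1.0087] q7 -0.7046832754761068 tau [-0.7431 -0.4451  0.3652] e7 -0.09017456090077758 F [ 2.8113 -2.6261 -7.3593] 0.04320921618614876
```

>>> apply_moves(deltas=[[0,0,0,0,0,0.02]])

```text
t: 4.92
tcp_pos: [0.4469, 0.0123, 0.1306]
ee_rot: [3.141, -0.0, 0.989]
ft_force: [3.4, -3.1, -7.0]
grip_width: 0.0432
```

```bash
python3 st.py
```

```text
t 4.9167 tcp [0.4469 0.0123 0.1306] [ 3.1408 -0.0002  0.9887] q7 -0.723557834222045 tau [-0.7083 -0.5803  0.4212] e7 -0.10315717197954655 F [ 3.4363 -3.095  -6.9977] 0.04323445073721801
```

>>> apply_moves(deltas=[[0,0,0,0,0,0.02],[0,0,0,0,0,0.04],[0,0,0,0,0,0.06]])

```text
t: 5.17
tcp_pos: [0.447, 0.0122, 0.1307]
ee_rot: [3.141, -0.0, 0.929]
ft_force: [3.3, -4.8, -8.9]
grip_width: 0.0436
```

```bash
python3 st.py
```

```text
t 5.1667 tcp [0.447  0.0122 0.1307] [ 3.1407 -0.0003  0.9288] q7 -0.7799278928484404 tau [-0.8617 -0.6497  0.4236] e7 -0.141927944496274 F [ 3.3056 -4.7601 -8.9065] 0.04364110451803707
```

>>> apply_moves(deltas=[[0,0,0,0,0,0.02]])

```text
t: 5.25
tcp_pos: [0.447, 0.0122, 0.1307]
ee_rot: [3.141, -0.0, 0.909]
ft_force: [4.3, -4.5, -8.7]
grip_width: 0.0435
```

```bash
python3 st.py
```

```text
t 5.25 tcp [0.447  0.0122 0.1307] [ 3.1406 -0.0003  0.9088] q7 -0.7987198494030175 tau [-0.7443 -0.7045  0.4629] e7 -0.15508024021983147 F [ 4.3354 -4.5417 -8.6851] 0.04350173323351306
```

>>> apply_moves(deltas=[[0,0,0,0,0,0.02]])

```text
t: 5.33
tcp_pos: [0.447, 0.0122, 0.1306]
ee_rot: [3.141, -0.0, 0.889]
ft_force: [5.0, -4.0, -8.6]
grip_width: 0.0438
```

```bash
python3 st.py
```

```text
t 5.3333 tcp [0.447  0.0122 0.1306] [ 3.1406 -0.0004  0.8888] q7 -0.8175092023723081 tau [-0.857  -0.69    0.4559] e7 -0.16839270014315844 F [ 5.0192 -4.0231 -8.5868] 0.043816565463198294
```

>>> apply_moves(deltas=[[0,0,0,0,0,0.02],[0,0,0,0,0,0.02]])

```text
t: 5.5
tcp_pos: [0.447, 0.0122, 0.1306]
ee_rot: [3.141, -0.0, 0.868]
ft_force: [3.0, -4.1, -8.9]
grip_width: 0.0432
```

```bash
python3 st.py
```

```text
t 5.5 tcp [0.447  0.0122 0.1306] [ 3.1406 -0.0005  0.8684] q7 -0.8365939496442999 tau [-0.8621 -0.697   0.2727] e7 -0.5101016163825989 F [ 2.9944 -4.0572 -8.8558] 0.043205469069438354
```

>>> apply_moves(deltas=[[0,0,0,0,0,0],[0,0,0,0,0,0],[0,0,0,0,0,0],[0,0,0,0,0,0],[0,0,0,0,0,0],[0,0,0,0,0,0],[0,0,-25,0,0,0],[0,0,-55,0,0,0],[0,0,-85,0,0,0],[0,0,-100,0,0,0],[0,0,-100,0,0,0]], jaw=1)

```text
t: 6.42
tcp_pos: [0.4488, 0.0129, 0.2342]
ee_rot: [3.138, -0.005, 0.871]
ft_force: [0.3, -1.0, -0.4]
grip_width: 0.0876
```

```bash
python3 st.py
python3 - <<'E'
from h import *
R=lambda y:np.array([[np.cos(y),np.sin(y),0],[np.sin(y),-np.cos(y),0],[0,0,-1]])
s=status.read_state();y=s['ee_rot'][2]
H=np.array([.6687,-.1823,.104]); 
print((R(y).T@(H+[0,0,.081]-s['tcp_pos']))*1000, y-.4276)
E
```

```text
t 6.4167 tcp [0.4488 0.0129 0.2342] [ 3.1375 -0.0054  0.8705] q7 -0.8562369918302012 tau [0.0266 0.0225 0.0013] e7 -0.03650118364021182 F [ 0.3086 -0.9615 -0.3622] 0.08764782588950167
[ -7.50526467 293.96849332  49.19786681] 0.44290982451275807
```

>>> apply_moves(deltas=[[-0.6,24.5,0,0,0,0.037],[-1.2,49,0,0,0,0.074],[-1.9,73.5,0,0,0,0.111],[-2.5,98,0,0,0,0.148],[-3.1,122.5,0,0,0,0.185],[-3.7,147,0,0,0,0.222],[-4.4,171.5,0,0,0,0.259],[-5,196,0,0,0,0.296],[-5.6,220.5,0,0,0,0.333],[-6.2,245,0,0,0,0.37],[-6.9,269.5,0,0,0,0.407],[-7.5,294,0,0,0,0.443],[-7.5,294,20,0,0,0.443],[-7.5,294,48,0,0,0.443],[-7.5,294,48,0,0,0.443],[-7.5,294,48,0,0,0.443]], jaw=0.38)

```text
t: 7.75
tcp_pos: [0.6649, -0.182, 0.1802]
ee_rot: [-3.139, 0.004, 0.428]
ft_force: [-0.5, 0.5, 0.8]
grip_width: 0.0333
```

```bash
python3 st.py
python3 - <<'E'
from h import *
p,d=eyes.capture('wrist'); cv2.imwrite('pics/wrist2.png',p[:,:,::-1]);np.save('pics/wrist2.npy',d)
p,d=eyes.capture('scene'); cv2.imwrite('pics/scene2.png',cv2.resize(p[150:350,220:420,::-1],None,fx=3,fy=3))
p,d=eyes.capture('side'); W=world(d,eyes.calibration('side'))
xb=np.array([-.415,.91]);yb=np.array([-.91,-.415]);q=W[...,:2]-[.5575,.0616];a=q@xb;b=q@yb
k=(d>0)&(a<-.25)&(a>-.29)&(abs(b)<.06)&(W[...,2]>.08)&(W[...,2]<.115);print(k.sum(),np.median(a[k]) if k.any() else 0)
E
```

```text
t 7.75 tcp [ 0.6649 -0.182   0.1802] [-3.1386  0.0042  0.4279] q7 -0.8340414041379396 tau [ 0.0176  0.0375 -0.0249] e7 0.020433758036233485 F [-0.5023  0.4833  0.7931] 0.03334475456571238
191 -0.2646186638377133
```

View pics/wrist2.png

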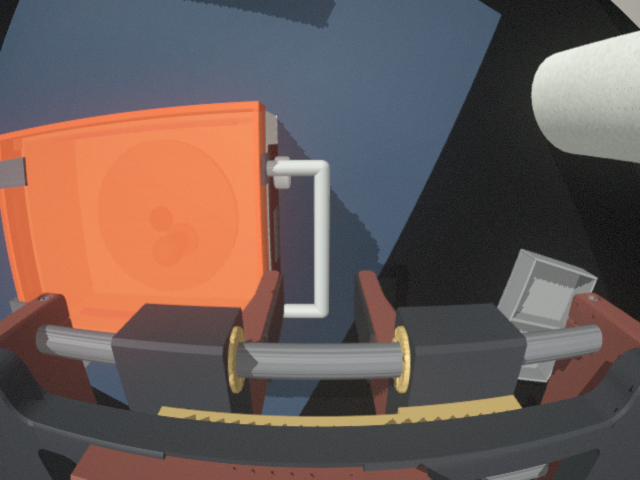

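View pics/scene2.png

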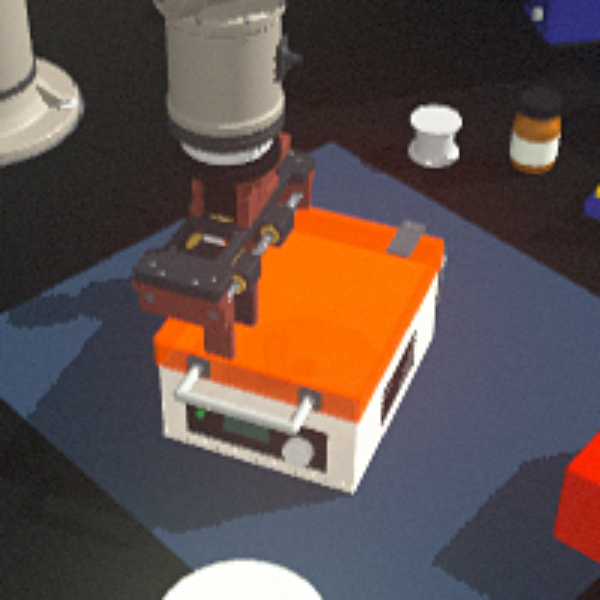

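```bash
cat >> h.py <<'E'
def projw(X,c,H=480):
    f=H/2/np.tan(np.radians(c['fov_y']/2)); T=np.linalg.inv(c['extrinsics'])
    p=T[:3,:3]@np.asarray(X)+T[:3,3]; r=np.hypot(p[0],p[1]); k=f*np.arctan2(r,p[2])/r
    return p[0]*k+c['cx'],p[1]*k+c['cy']
E
python3 - <<'E'
from h import *
c=eyes.calibration('wrist');s=status.read_state()
H=np.array([.6687,-.1823,.104]);xb=np.array([-.415,.91,0]);yb=np.array([-.91,-.415,0])
for b in (-.05,0,.05):
  print(b,[np.round(projw(H+b*yb+a*xb,c),1) for a in (-.005,0,.005)])
print(projw(s['tcp_pos'],c),s['tcp_pos'])
d=np.load('pics/wrist2.npy');print(d[190:300:30,315:328:3])
E
```

```text
-0.05 [array([326.2, 168.8]), array([318.5, 168.8]), array([310.8, 168.8])]
0 [array([325.9, 243.1]), array([318.5, 243.1]), array([311.1, 243.1])]
0.05 [array([325.4, 309.9]), array([318.4, 309.9]), array([311.5, 309.9])]
(np.float64(318.1516404403771), np.float64(292.041266075142)) [ 0.66726002 -0.18263653  0.18414331]
[[0.23574153 0.23323588 0.23429781 0.2334762  0.23547201]
 [0.24098808 0.2392919  0.2389066  0.23874126 0.24045272]
 [0.24671891 0.24345659 0.24385704 0.24500622 0.2447004 ]
 [0.2533888  0.24950422 0.24951926 0.24833283 0.24982935]]
```

>>> apply_moves(deltas=[[0,0,20,0,0,0],[0,0,40,0,0,0],[0,0,40,0,0,0],[0,0,40,0,0,0]])

```text
t: 8.23
tcp_pos: [0.6665, -0.1824, 0.1433]
ee_rot: [-3.141, 0.0, 0.428]
ft_force: [-0.7, -0.0, -0.2]
grip_width: 0.0334
```

```bash
python3 st.py
python3 - <<'E'
from h import *
c=eyes.calibration('wrist')
p,d=eyes.capture('wrist'); cv2.imwrite('pics/wrist3.png',p[:,:,::-1])
H=np.array([.6687,-.1823,.104]);xb=np.array([-.415,.91,0]);yb=np.array([-.91,-.415,0])
for b in (-.05,0,.05): print([np.round(projw(H+b*yb+a*xb,c),1) for a in (-.005,0,.005)])
g=cv2.cvtColor(p,cv2.COLOR_RGB2GRAY)
for r in (170,200,230,250): 
    x=np.where(g[r,290:350]>140)[0]+290; print(r,x.min() if len(x) else 0,x.max() if len(x) else 0)
E
```

```text
t 8.2333 tcp [ 0.6665 -0.1824  0.1433] [-3.1414  0.0001  0.428 ] q7 -0.8249391757460347 tau [ 0.0543  0.098  -0.0223] e7 0.016331825754605234 F [-0.7352 -0.0222 -0.2318] 0.033442150993810385
[array([329.1, 173.3]), array([319.8, 173.2]), array([310.5, 173.2])]
[array([328.4, 261.4]), array([319.7, 261.4]), array([310.9, 261.4])]
[array([327.6, 337.6]), array([319.5, 337.6]), array([311.4, 337.6])]
170 290 327
200 311 327
230 311 327
250 311 327
```

View pics/wrist3.png

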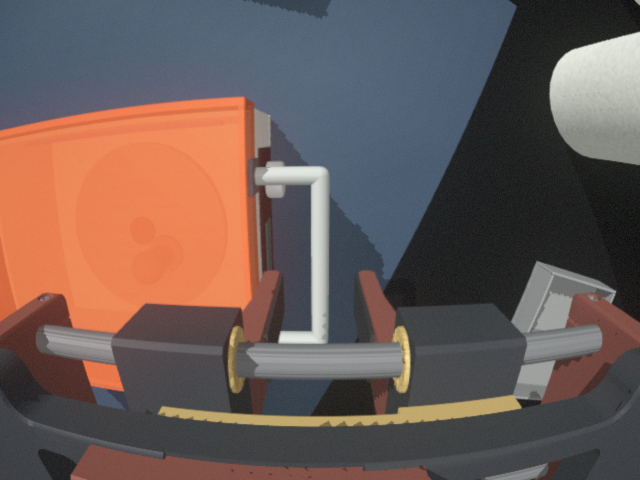

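>>> apply_moves(deltas=[[0,0,15,0,0,0],[0,0,30,0,0,0],[0,0,45,0,0,0],[0,0,55,0,0,0],[0,0,57,0,0,0],[0,0,57,0,0,0],[0,0,57,0,0,0]])

```text
t: 8.87
tcp_pos: [0.6674, -0.1829, 0.0869]
ee_rot: [3.141, -0.001, 0.428]
ft_force: [-0.4, 0.1, 0.0]
grip_width: 0.0338
```

>>> apply_moves(deltas=[[0,0,0,0,0,0],[0,0,0,0,0,0],[0,0,0,0,0,0]], jaw=0.2)

```text
t: 9.12
tcp_pos: [0.667, -0.1828, 0.0864]
ee_rot: [3.141, -0.001, 0.428]
ft_force: [-0.4, 0.3, -0.6]
grip_width: 0.0189
```

```bash
python3 st.py
```

```text
t 9.1167 tcp [ 0.667  -0.1828  0.0864] [ 3.1409 -0.001   0.4278] q7 -0.8110626820819058 tau [ 0.0272  0.0624 -0.0245] e7 -0.001072035483957734 F [-0.3523  0.3081 -0.5802] 0.018941710951551928
```

>>> apply_moves(deltas=[[0,0,0,0,0,0],[0,0,0,0,0,0],[0,0,0,0,0,0]], jaw=0.12)

```text
t: 9.37
tcp_pos: [0.6667, -0.1828, 0.0858]
ee_rot: [3.141, -0.0, 0.428]
ft_force: [0.4, -0.5, 0.5]
grip_width: 0.0108
```

>>> apply_moves(deltas=[[0,0,0,0,0,0],[0,0,0,0,0,0],[0,0,0,0,0,0]], jaw=0.09)

```text
t: 9.62
tcp_pos: [0.6668, -0.1831, 0.0858]
ee_rot: [3.141, -0.0, 0.428]
ft_force: [1.5, -2.1, 0.6]
grip_width: 0.009
```

```bash
python3 st.py
python3 - <<'E'
import numpy as np
r=np.hypot(268,14);t0=np.arctan2(14,268)
for k in range(1,31):
    th=.70*(1-np.cos(np.pi*k/30))/2
    up=r*(np.sin(t0+th)-np.sin(t0)); back=r*(np.cos(t0)-np.cos(t0+th))
    print(k,f"[0, {-back:.1f}, {-up:.1f}]", round(th,3))
E
```

```text
t 9.6167 tcp [ 0.6668 -0.1831  0.0858] [ 3.1408 -0.0004  0.4275] q7 -0.8110341800344785 tau [-0.3658 -0.1644  0.0224] e7 -0.0028111580468248576 F [ 1.4848 -2.1129  0.5847] 0.008954335612849943
1 [0, -0.0, -0.5] 0.002
2 [0, -0.1, -2.0] 0.008
3 [0, -0.3, -4.6] 0.017
4 [0, -0.5, -8.1] 0.03
5 [0, -1.0, -12.5] 0.047
6 [0, -1.5, -17.9] 0.067
7 [0, -2.3, -24.0] 0.09
8 [0, -3.4, -30.9] 0.116
9 [0, -4.8, -38.4] 0.144
10 [0, -6.5, -46.4] 0.175
11 [0, -8.6, -54.9] 0.208
12 [0, -11.2, -63.8] 0.242
13 [0, -14.1, -72.8] 0.277
14 [0, -17.4, -81.9] 0.313
15 [0, -21.0, -91.0] 0.35
16 [0, -25.1, -100.0] 0.387
17 [0, -29.3, -108.7] 0.423
18 [0, -33.8, -117.1] 0.458
19 [0, -38.5, -125.0] 0.492
20 [0, -43.1, -132.4] 0.525
21 [0, -47.7, -139.3] 0.556
22 [0, -52.2, -145.5] 0.584
23 [0, -56.4, -151.0] 0.61
24 [0, -60.2, -155.9] 0.633
25 [0, -63.7, -160.0] 0.653
26 [0, -66.6, -163.3] 0.67
27 [0, -68.9, -166.0] 0.683
28 [0, -70.6, -167.9] 0.692
29 [0, -71.7, -169.0] 0.698
30 [0, -72.0, -169.4] 0.7
```

>>> apply_moves(deltas=[[0,0,-2,0,0,0],[0,-0.3,-5,0,0,0],[0,-0.5,-8,0,0,0],[0,-1,-12.5,0,0,0],[0,-1.5,-18,0,0,0],[0,-2.3,-24,0,0,0],[0,-2.3,-24,0,0,0]], jaw=0.06)

```text
t: 10.2
tcp_pos: [0.6658, -0.1808, 0.111]
ee_rot: [3.141, -0.001, 0.428]
ft_force: [2.6, -2.2, -1.7]
grip_width: 0.009
```

```bash
python3 st.py
python3 - <<'E'
from h import *
for n,b in (('scene',(150,350,220,420)),('side',(150,350,220,420))):
    p,d=eyes.capture(n); cv2.imwrite(f'pics/{n}4.png',cv2.resize(p[b[0]:b[1],b[2]:b[3],::-1],None,fx=3,fy=3))
E
```

```text
t 10.2 tcp [ 0.6658 -0.1808  0.111 ] [ 3.1408 -0.0007  0.4277] q7 -0.819742926973343 tau [-0.8027 -0.5684 -0.0218] e7 -0.026640468277037144 F [ 2.5669 -2.182  -1.7209] 0.008960235589904518
```

View pics/scene4.png

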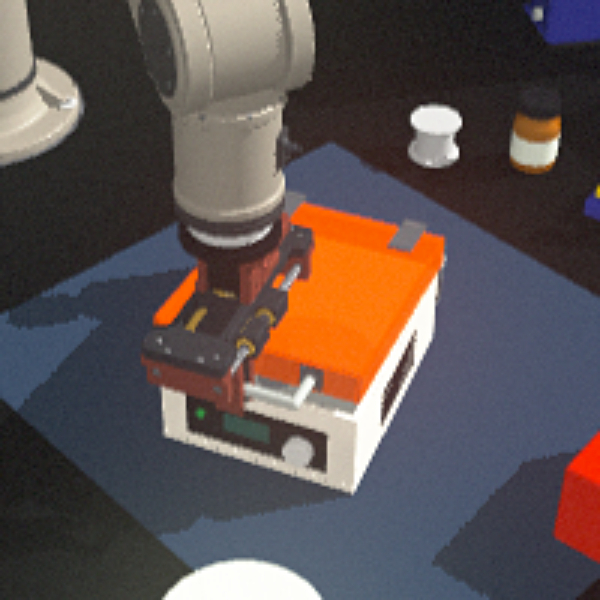

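The scene picture shows the lid rising with the bar held between the fingers. I'll continue along the arc.

>>> apply_moves(deltas=[[0,-1,-7,0,0,0],[0,-2.5,-14.5,0,0,0],[0,-4.2,-22.5,0,0,0],[0,-6.3,-31,0,0,0],[0,-8.9,-39.8,0,0,0],[0,-11.8,-48.8,0,0,0],[0,-15.1,-57.9,0,0,0],[0,-18.7,-67,0,0,0],[0,-22.8,-76,0,0,0],[0,-27,-84.7,0,0,0],[0,-31.5,-93.1,0,0,0],[0,-36.2,-101,0,0,0]])

```text
t: 11.3
tcp_pos: [0.6512, -0.1489, 0.2117]
ee_rot: [3.139, -0.001, 0.427]
ft_force: [5.3, -6.1, -0.1]
grip_width: 0.0091
```

```bash
python3 st.py
```

```text
t 11.3 tcp [ 0.6512 -0.1489  0.2117] [ 3.1389 -0.0013  0.427 ] q7 -0.8915712128381971 tau [-1.2709 -1.02    0.0525] e7 0.13639896176755428 F [ 5.2908 -6.0965 -0.0925] 0.00908109272764813
```

>>> apply_moves(deltas=[[0,-4.6,-7.4,0,0,0],[0,-9.2,-14.3,0,0,0],[0,-13.7,-20.5,0,0,0],[0,-17.9,-26,0,0,0],[0,-21.7,-30.9,0,0,0],[0,-25.2,-35,0,0,0],[0,-28.1,-38.3,0,0,0],[0,-30.4,-41,0,0,0],[0,-32.1,-42.9,0,0,0],[0,-33.5,-44.4,0,0,0],[0,-33.5,-44.4,0,0,0],[0,-33.5,-44.4,0,0,0]])

```text
t: 12.3
tcp_pos: [0.6376, -0.119, 0.2565]
ee_rot: [3.138, -0.002, 0.427]
ft_force: [4.1, -5.6, 3.0]
grip_width: 0.0091
```

```bash
python3 st.py
python3 - <<'E'
from h import *
for n,b in (('scene',(120,320,220,420)),('side',(120,320,220,420))):
    p,d=eyes.capture(n); cv2.imwrite(f'pics/{n}5.png',cv2.resize(p[b[0]:b[1],b[2]:b[3],::-1],None,fx=3,fy=3))
E
```

```text
t 12.3 tcp [ 0.6376 -0.119   0.2565] [ 3.1381 -0.0021  0.4266] q7 -0.9509316524711305 tau [-1.3828 -0.8399  0.0245] e7 -0.008717856835573912 F [ 4.0956 -5.6205  3.0105] 0.0090503613016312
```

View pics/scene5.png

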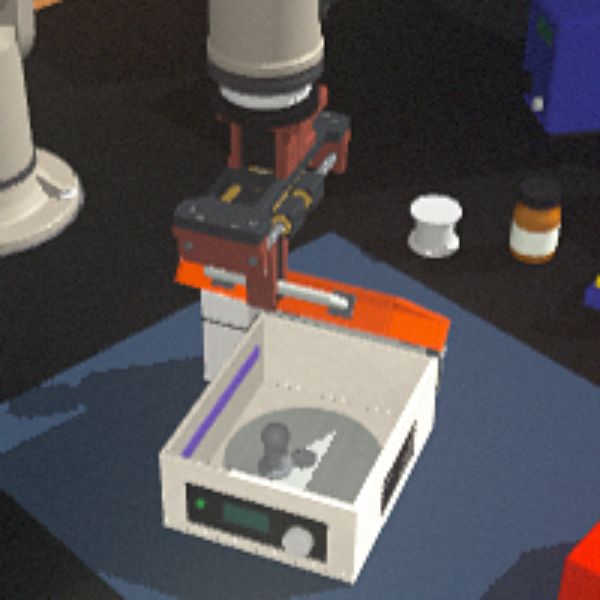

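View pics/side5.png

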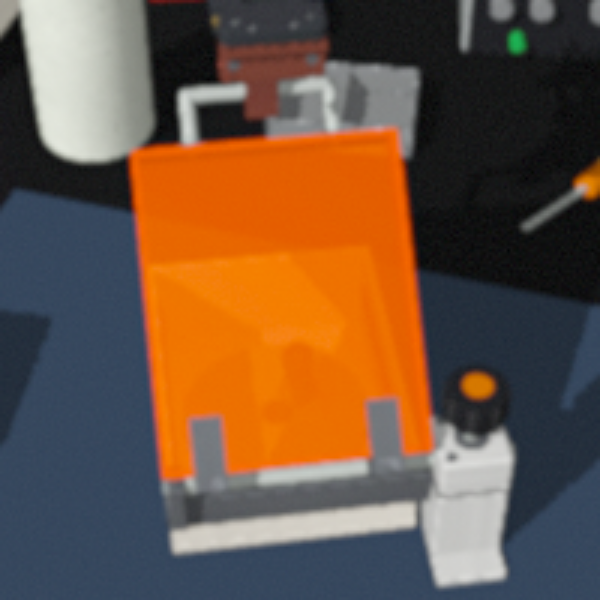

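>>> apply_moves(deltas=[[0,0,0,0,0,0],[0,0,0,0,0,0],[0,0,0,0,0,0],[0,0,0,0,0,0],[0,0,-10,0,0,0],[0,0,-25,0,0,0],[0,0,-45,0,0,0],[0,0,-60,0,0,0],[0,0,-60,0,0,0]], jaw=0.3)

```text
t: 13.15
tcp_pos: [0.6381, -0.1171, 0.3191]
ee_rot: [3.139, -0.005, 0.428]
ft_force: [-0.1, -0.5, 0.5]
grip_width: 0.026
```

```bash
cat > look.py <<'E'
import sys
from h import *
tag=sys.argv[1]
s=status.read_state();print(s['t'],s['tcp_pos'],s['ft_force'])
p,d=eyes.capture('side'); W=world(d,eyes.calibration('side'));cv2.imwrite(f'pics/sd{tag}.png',cv2.resize(p[60:320,220:480,::-1],None,fx=2,fy=2))
xb=np.array([-.415,.91]);yb=np.array([-.91,-.415]);q=W[...,:2]-[.5575,.0616];a=q@xb;b=q@yb;z=W[...,2]
hsv=cv2.cvtColor(p,cv2.COLOR_RGB2HSV);org=(d>0)&(hsv[...,0]<20)&(hsv[...,1]>150)&(hsv[...,2]>100)
k=org&(a<-.03)&(a>-.25)&(abs(b)<.08)&(z>.095)
# robust line fit of z vs a (upper surface)
A=a[k];Z=z[k]
l=cv2.fitLine(np.stack([A,Z],1).astype(np.float32),cv2.DIST_HUBER,0,.01,.01).ravel()
print(k.sum(),'angle',-np.arctan(l[1]/l[0]))
E
python3 look.py a
```

```text
13.15 [ 0.63811673 -0.11713454  0.31914407] [-0.10270758 -0.50866869  0.47256079]
6332 angle 0.65681297
```

View pics/sda.png

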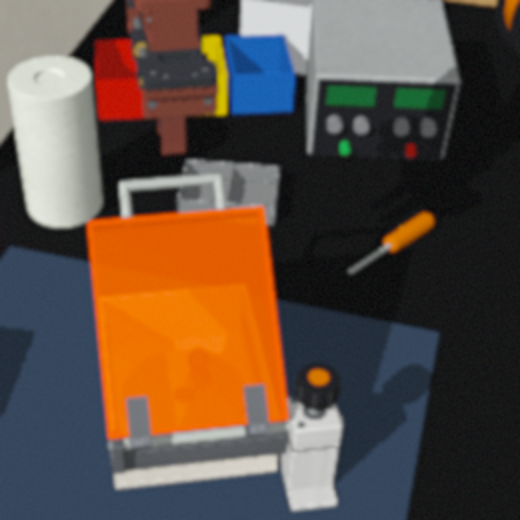

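Released; the lid stands by itself at about 0.66 rad by the depth fit. Next I'll wait about 4 s and watch for sinking.

>>> apply_moves(deltas=[[0,0,0,0,0,0],[0,0,0,0,0,0],[0,0,0,0,0,0],[0,0,0,0,0,0],[0,0,0,0,0,0],[0,0,0,0,0,0],[0,0,0,0,0,0],[0,0,0,0,0,0],[0,0,0,0,0,0],[0,0,0,0,0,0],[0,0,0,0,0,0],[0,0,0,0,0,0],[0,0,0,0,0,0],[0,0,0,0,0,0],[0,0,0,0,0,0],[0,0,0,0,0,0],[0,0,0,0,0,0],[0,0,0,0,0,0],[0,0,0,0,0,0],[0,0,0,0,0,0]])

```text
t: 14.87
tcp_pos: [0.6367, -0.1171, 0.315]
ee_rot: [-3.142, 0.0, 0.428]
ft_force: [-0.9, 1.2, 0.4]
grip_width: 0.0266
```

```bash
python3 look.py b
```

```text
14.8667 [ 0.63667257 -0.11710359  0.3150442 ] [-0.88842815  1.2134954   0.40282749]
6312 angle 0.6582696
```

>>> apply_moves(deltas=[[0,0,0,0,0,0],[0,0,0,0,0,0],[0,0,0,0,0,0],[0,0,0,0,0,0],[0,0,0,0,0,0],[0,0,0,0,0,0],[0,0,0,0,0,0],[0,0,0,0,0,0],[0,0,0,0,0,0],[0,0,0,0,0,0],[0,0,0,0,0,0],[0,0,0,0,0,0],[0,0,0,0,0,0],[0,0,0,0,0,0],[0,0,0,0,0,0],[0,0,0,0,0,0],[0,0,0,0,0,0],[0,0,0,0,0,0],[0,0,0,0,0,0],[0,0,0,0,0,0]])

```text
t: 16.58
tcp_pos: [0.6367, -0.1171, 0.3151]
ee_rot: [3.142, -0.0, 0.428]
ft_force: [0.1, 0.3, 0.5]
grip_width: 0.0267
```

```bash
python3 look.py c
python3 - <<'E'
import cv2,numpy as np
a=cv2.imread('pics/sda.png').astype(int);c=cv2.imread('pics/sdc.png').astype(int)
D=abs(a-c).max(2)[170:];print((D>60).sum())
from h import *
# wrist view of bar
cc=eyes.calibration('wrist');p,d=eyes.capture('wrist');cv2.imwrite('pics/wrist6.png',p[:,:,::-1])
s=status.read_state();print(s['tcp_pos'])
h=np.array([.5575,.0616,.09]);xb=np.array([-.415,.91,0]);r=.2684
for th in (.6,.65,.7): print(th,np.round(projw(h-xb*r*np.cos(.052+th)+[0,0,r*np.sin(.052+th)],cc)))
E
```

```text
16.5833 [ 0.63668678 -0.11711669  0.31507237] [0.13243387 0.29219018 0.5312434 ]
6318 angle 0.6583373
0
[ 0.63666293 -0.1171052   0.31507622]
0.6 [347. 250.]
0.65 [334. 255.]
0.7 [319. 260.]
```

View pics/wrist6.png

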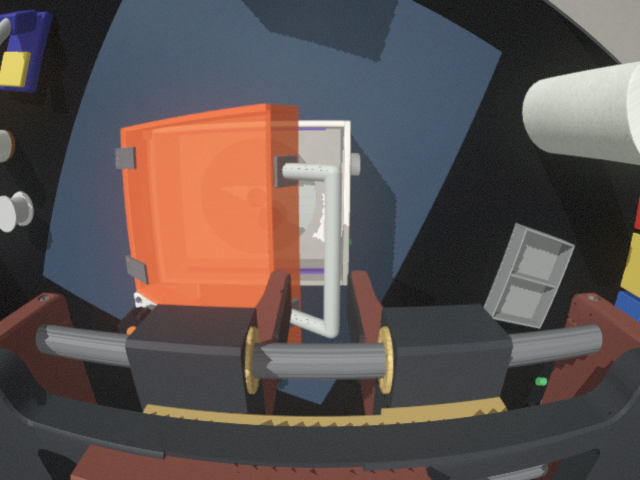

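>>> apply_moves(deltas=[[1,4,0,0,0,0],[2,8,0,0,0,0],[2,8,0,0,0,0],[2,8,15,0,0,0],[2,8,30,0,0,0],[2,8,45,0,0,0],[2,8,58,0,0,0],[2,8,66,0,0,0],[2,8,66,0,0,0],[2,8,66,0,0,0]], jaw=0.34)

```text
t: 17.52
tcp_pos: [0.6418, -0.1237, 0.2491]
ee_rot: [-3.141, 0.0, 0.428]
ft_force: [-0.0, 0.8, -0.8]
grip_width: 0.03
```

```bash
python3 st.py;python3 look.py d
python3 - <<'E'
from h import *
c=eyes.calibration('wrist');p,d=eyes.capture('wrist');cv2.imwrite('pics/wrist7.png',p[:,:,::-1])
E
```

```text
t 17.5167 tcp [ 0.6418 -0.1237  0.2491] [-3.1415  0.0004  0.4276] q7 -0.9383932807121598 tau [ 0.0534  0.0764 -0.0055] e7 0.007013472786638886 F [-0.034   0.7559 -0.8248] 0.029967800968166095
17.5167 [ 0.64182533 -0.12370439  0.24907372] [-0.03403957  0.75591232 -0.82484824]
6303 angle 0.65655625
```

View pics/wrist7.png

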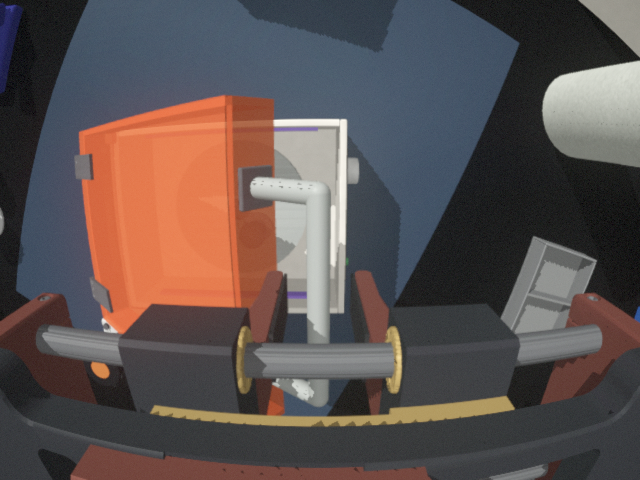

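>>> apply_moves(deltas=[[0,0,0,0,0,0],[0,0,0,0,0,0],[0,0,0,0,0,0]], jaw=0.13)

```text
t: 17.87
tcp_pos: [0.6421, -0.1236, 0.2497]
ee_rot: [3.141, -0.001, 0.428]
ft_force: [-0.3, 0.5, -0.3]
grip_width: 0.0136
```

>>> apply_moves(deltas=[[0,0,0,0,0,0],[0,0,0,0,0,0],[0,0,0,0,0,0]], jaw=0.06)

```text
t: 18.12
tcp_pos: [0.642, -0.1237, 0.2493]
ee_rot: [3.141, -0.001, 0.428]
ft_force: [-0.3, -0.7, 0.6]
grip_width: 0.0091
```

```bash
python3 st.py
python3 - <<'E'
import numpy as np
r=np.hypot(268,14);t0=np.arctan2(14,268);T=.657
for n in range(1,33):
    th=T-T*(1-np.cos(np.pi*n/32))/2
    dn=r*(np.sin(t0+T)-np.sin(t0+th)); out=r*(np.cos(t0+th)-np.cos(t0+T))
    print(n,f"[0, {out:.1f}, {dn:.1f}, 0, 0, 0]", round(th,3))
E
```

```text
t 18.1167 tcp [ 0.642  -0.1237  0.2493] [ 3.1411 -0.0005  0.4277] q7 -0.9383393717088179 tau [-0.0503 -0.018  -0.0067] e7 0.003070222373935394 F [-0.2571 -0.7332  0.5793] 0.009133887078089705
1 [0, 0.3, 0.3, 0, 0, 0] 0.655
2 [0, 1.1, 1.3, 0, 0, 0] 0.651
3 [0, 2.5, 2.9, 0, 0, 0] 0.643
4 [0, 4.3, 5.1, 0, 0, 0] 0.632
5 [0, 6.6, 8.0, 0, 0, 0] 0.618
6 [0, 9.4, 11.5, 0, 0, 0] 0.602
7 [0, 12.5, 15.7, 0, 0, 0] 0.582
8 [0, 15.8, 20.4, 0, 0, 0] 0.561
9 [0, 19.5, 25.7, 0, 0, 0] 0.537
10 [0, 23.3, 31.5, 0, 0, 0] 0.511
11 [0, 27.1, 37.8, 0, 0, 0] 0.483
12 [0, 31.0, 44.6, 0, 0, 0] 0.454
13 [0, 34.9, 51.8, 0, 0, 0] 0.424
14 [0, 38.6, 59.3, 0, 0, 0] 0.393
15 [0, 42.2, 67.1, 0, 0, 0] 0.361
16 [0, 45.5, 75.1, 0, 0, 0] 0.329
17 [0, 48.6, 83.1, 0, 0, 0] 0.296
18 [0, 51.4, 91.2, 0, 0, 0] 0.264
19 [0, 53.9, 99.2, 0, 0, 0] 0.233
20 [0, 56.0, 107.1, 0, 0, 0] 0.203
21 [0, 57.9, 114.7, 0, 0, 0] 0.174
22 [0, 59.5, 121.9, 0, 0, 0] 0.146
23 [0, 60.7, 128.8, 0, 0, 0] 0.12
24 [0, 61.8, 135.1, 0, 0, 0] 0.096
25 [0, 62.6, 140.8, 0, 0, 0] 0.075
26 [0, 63.2, 146.0, 0, 0, 0] 0.055
27 [0, 63.6, 150.4, 0, 0, 0] 0.039
28 [0, 63.9, 154.1, 0, 0, 0] 0.025
29 [0, 64.1, 157.0, 0, 0, 0] 0.014
30 [0, 64.2, 159.1, 0, 0, 0] 0.006
31 [0, 64.3, 160.3, 0, 0, 0] 0.002
32 [0, 64.3, 160.8, 0, 0, 0] 0.0
```

>>> apply_moves(deltas=[[0,1.1,1.3,0,0,0],[0,4.3,5.1,0,0,0],[0,6.6,8,0,0,0],[0,9.4,11.5,0,0,0],[0,12.5,15.7,0,0,0],[0,15.8,20.4,0,0,0],[0,19.5,25.7,0,0,0],[0,23.3,31.5,0,0,0],[0,27.1,37.8,0,0,0],[0,31,44.6,0,0,0],[0,34.9,51.8,0,0,0],[0,38.6,59.3,0,0,0],[0,42.2,67.1,0,0,0],[0,45.5,75.1,0,0,0],[0,48.6,83.1,0,0,0],[0,51.4,91.2,0,0,0],[0,53.9,99.2,0,0,0],[0,56,107.1,0,0,0]])

```text
t: 19.62
tcp_pos: [0.6651, -0.1745, 0.141]
ee_rot: [-3.141, 0.0, 0.428]
ft_force: [0.6, 0.4, 0.8]
grip_width: 0.009
```

```bash
python3 st.py
```

```text
t 19.6167 tcp [ 0.6651 -0.1745  0.141 ] [-3.1412  0.0001  0.4279] q7 -0.8346853988739038 tau [ 0.3336 -0.1087  0.0069] e7 -0.07323068333789706 F [0.6127 0.4114 0.8292] 0.009018174543752547
```

>>> apply_moves(deltas=[[0,1.9,7.6,0,0,0],[0,3.5,14.8,0,0,0],[0,4.7,21.7,0,0,0],[0,5.8,28,0,0,0],[0,6.6,33.7,0,0,0],[0,7.2,39,0,0,0],[0,7.6,43.3,0,0,0],[0,7.9,47,0,0,0],[0,8.1,50,0,0,0],[0,8.2,52,0,0,0],[0,8.2,52,0,0,0],[0,8.2,52,0,0,0]])

```text
t: 20.62
tcp_pos: [0.6686, -0.182, 0.09]
ee_rot: [3.141, -0.0, 0.428]
ft_force: [3.0, 0.6, -0.0]
grip_width: 0.0091
```

```bash
python3 st.py; python3 look.py e
```

```text
t 20.6167 tcp [ 0.6686 -0.182   0.09  ] [ 3.1414 -0.0002  0.4278] q7 -0.8126717320006884 tau [ 0.2993 -0.2749 -0.0004] e7 -0.013610543974209577 F [ 3.0092  0.6135 -0.0066] 0.009108363533403161
20.6167 [ 0.66858985 -0.18201881  0.08999984] [ 3.00916596  0.61353251 -0.0066001 ]
4498 angle 0.014921038
```

>>> apply_moves(deltas=[[0,0,1,0,0,0],[0,0,2,0,0,0],[0,0,2,0,0,0],[0,0,2,0,0,0]])

```text
t: 21.0
tcp_pos: [0.6686, -0.1821, 0.088]
ee_rot: [3.141, -0.0, 0.428]
ft_force: [3.2, 0.9, -0.0]
grip_width: 0.0094
```

```bash
python3 st.py
```

```text
t 21.0 tcp [ 0.6686 -0.1821  0.088 ] [ 3.1413 -0.0003  0.4277] q7 -0.8121784086188146 tau [ 0.2619 -0.335   0.0477] e7 -0.015399471740238369 F [ 3.17   0.884 -0.022] 0.009379273208116197
```

>>> apply_moves(deltas=[[0,0,1,0,0,0],[0,0,2,0,0,0],[0,0,2,0,0,0],[0,0,2,0,0,0]])

```text
t: 21.33
tcp_pos: [0.6686, -0.1822, 0.086]
ee_rot: [3.141, -0.0, 0.428]
ft_force: [1.7, -0.9, -0.2]
grip_width: 0.0092
```

```bash
python3 st.py; python3 look.py f
```

```text
t 21.3333 tcp [ 0.6686 -0.1822  0.086 ] [ 3.1411 -0.0002  0.4277] q7 -0.8116705358094424 tau [ 0.095  -0.4828 -0.0014] e7 -0.01589930383488536 F [ 1.7249 -0.9428 -0.175 ] 0.00923451931094389
21.3333 [ 0.66860625 -0.18222326  0.08598862] [ 1.72492017 -0.94282743 -0.17496094]
4422 angle 0.00047718728
```

>>> apply_moves(deltas=[[0,0,1,0,0,0],[0,0,2,0,0,0],[0,0,2,0,0,0],[0,0,2,0,0,0]])

```text
t: 21.72
tcp_pos: [0.6687, -0.1822, 0.0855]
ee_rot: [3.141, -0.001, 0.428]
ft_force: [-1.2, 0.8, 10.2]
grip_width: 0.0092
```

```bash
python3 st.py
```

```text
t 21.7167 tcp [ 0.6687 -0.1822  0.0855] [ 3.1414 -0.0008  0.4276] q7 -0.8111640397670177 tau [0.398  0.4319 0.0579] e7 -0.018333232146687806 F [-1.1725  0.8026 10.1632] 0.00921055796721726
```

>>> apply_moves(deltas=[[0,0,1,0,0,0],[0,0,2,0,0,0],[0,0,2,0,0,0],[0,0,2,0,0,0]])

```text
t: 22.05
tcp_pos: [0.6688, -0.1821, 0.0852]
ee_rot: [3.141, -0.001, 0.428]
ft_force: [-4.4, 2.9, 20.8]
grip_width: 0.0089
```

```bash
python3 st.py; python3 look.py g
python3 - <<'E'
from h import *
d=np.load('pics/side0.npy');p=np.load('pics/side0_rgb.npy')
import station
src=open('look.py').read().split("xb=",1)[1]
W=world(d,eyes.calibration('side'));exec("xb="+src)
E
```

```text
t 22.05 tcp [ 0.6688 -0.1821  0.0852] [ 3.1415 -0.0014  0.4275] q7 -0.8107249388324927 tau [ 0.6258  1.2937 -0.0086] e7 -0.0025401462335139513 F [-4.4497  2.9055 20.7641] 0.00891276742524192
22.05 [ 0.66882068 -0.1821416   0.08521415] [-4.44972756  2.90553723 20.76410776]
4421 angle -0.0005984535
4372 angle 0.001299103
```

Seated firmly, with 20 N on the tool and the depth fit at 0. I'll relieve the push, release and rise.

>>> apply_moves(deltas=[[0,0,-1.5,0,0,0],[0,0,-3,0,0,0],[0,0,-3,0,0,0]])

```text
t: 22.35
tcp_pos: [0.6687, -0.1822, 0.0855]
ee_rot: [3.141, -0.001, 0.428]
ft_force: [0.5, -0.2, 7.3]
grip_width: 0.0091
```

>>> apply_moves(deltas=[[0,0,0,0,0,0],[0,0,0,0,0,0],[0,0,0,0,0,0],[0,0,0,0,0,0],[0,0,0,0,0,0],[0,0,-10,0,0,0],[0,0,-25,0,0,0],[0,0,-50,0,0,0],[0,0,-80,0,0,0],[0,0,-110,0,0,0],[0,0,-120,0,0,0],[0,0,-120,0,0,0]], jaw=0.34)

```text
t: 23.35
tcp_pos: [0.6703, -0.1828, 0.2091]
ee_rot: [3.138, -0.005, 0.427]
ft_force: [0.8, -0.3, 0.8]
grip_width: 0.0302
```

```bash
python3 st.py; python3 look.py h
python3 - <<'E'
from h import *
p,d=eyes.capture('scene'); cv2.imwrite('pics/sceneh.png',p[:,:,::-1])
E
```

```text
t 23.35 tcp [ 0.6703 -0.1828  0.2091] [ 3.1378 -0.0054  0.4275] q7 -0.8389259269732667 tau [-0.0282  0.0419 -0.0224] e7 -0.041299606673419476 F [ 0.8392 -0.3101  0.7689] 0.030214198000464338
23.35 [ 0.67033898 -0.18275648  0.20909094] [ 0.83918305 -0.31007458  0.76893907]
4432 angle -0.0024906825
```

View pics/sceneh.png

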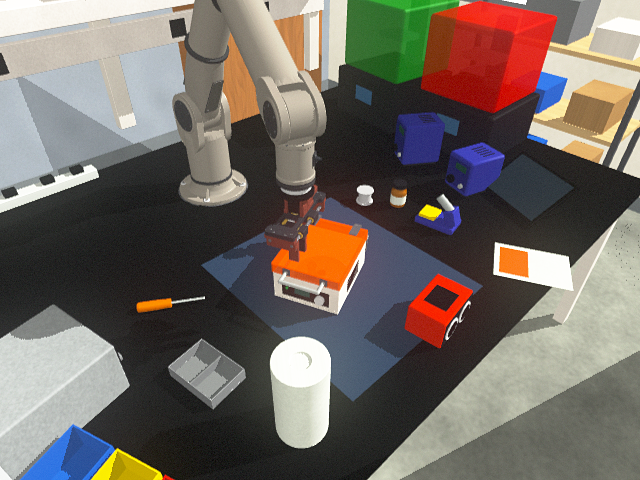

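The scene picture shows the lid shut (handle at about (305,287)), the gripper clear above it, and every bystander where it was. I'll let the arm settle, then hand in.

>>> apply_moves(deltas=[[0,0,0,0,0,0],[0,0,0,0,0,0],[0,0,0,0,0,0],[0,0,0,0,0,0],[0,0,0,0,0,0],[0,0,0,0,0,0]])

```text
t: 23.95
tcp_pos: [0.6683, -0.1819, 0.2046]
ee_rot: [-3.141, 0.0, 0.428]
ft_force: [0.0, -0.6, -0.2]
grip_width: 0.0297
```

```bash
python3 look.py i; python3 -c "
from station import job
print(job.hand_in())"
```

```text
23.95 [ 0.66833826 -0.18194294  0.20461053] [ 0.01632025 -0.56143902 -0.23347253]
4433 angle -0.0005930129
the job is handed in; nothing more can be done
None
```

The lid now stays half open by itself, and the job was handed in at about 24 s with the lid shut and the robot clear of it.

- **Knob:** I turned it clockwise about 0.70 rad in all, about 0.33 rad past where I judged the pad first touched. While it turned, the torque read about 0.46 N m, close to the 0.47 given for snug. After I stopped turning, the reading fell to 0.27 N m. The clamp force itself could not be measured.
- **Half-open test:** I lifted the lid by its handle and let go. The depth fit gave 0.657, 0.658 and 0.658 rad over 3.4 s, and the side pictures showed no change, so no retightening was needed. I had commanded about 0.69 rad. The small difference came either from the bar sliding in the fingers or from the lid settling at release.
- **Closing:** I lowered the lid along its arc and pressed it home with about 20 N on the tool, more than the 3 N the hinge needs because I pressed on past first contact to seat it. I then eased off and let go. The last fit gave -0.001 rad, against +0.001 rad at the start.
- **Final state:** the gripper is about 10 cm above the handle with no force on it. In the last picture the bystanders look where they were; I compared them by eye, not by measurement.

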